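# Walk the sugar crate round against the gallery rail

## Task

The heavy sugar crate stands skew on the counter: walk it round by pushing on its near side, first at the left end, which is further from the low wooden rail, then at the right end, and so on in turn as needed, until its far long side stands flat against the rail and within the rail's length. Push only from outside with the fingers: do not grip, lift or tip the crate or reach into it. Leave the other things on the counter where they are, and let go of the crate at the end.

Things in the scene. Friction and masses are not known exactly. Their poses are not given: they have to be found in the camera images.
- crate: Open pine sugar crate, loose, about 0.85 kg, skew by 0.4 to 0.75 rad, on the robot's side of the rail. 217 mm long (x), 132 wide (y), 97 high; long walls plain and upright, 9 mm thick. Origin: centre of the underside, z up. Its side at y = -66 mm is the far one, towards the rail; y = +66 the near one. Its end at x = +109 mm is the left end seen from the robot and starts further from the rail.
- rail: Low oak rail fixed to the counter: flat upright board 360 mm long, 16 thick, from 12 to 62 mm above the counter, on three steel brackets behind it. Origin: counter height, mid-length, in the plane of the face that looks at the crate. x points away from the crate, square to the board (wood and brackets at x = 0 to 56 mm); y runs along the board to the robot's left (ends at -180 and +180 mm); z up.
- far_left (a point): The crate's far left corner edge, 37 mm above the counter, where the long side that must meet the rail meets the left end; crate frame (108, -66, 37) mm.
- far_right (a point): The crate's far right corner edge; crate frame (-108, -66, 37) mm.
- near_left (a point): The crate's near left corner edge, on the robot's side; crate frame (108, 66, 37) mm.
- near_right (a point): The crate's near right corner edge, on the robot's side; crate frame (-108, 66, 37) mm.
- salt: Bystander, leave alone: salt shaker with a grey cap, 44 mm across, 90 mm high. Origin at the centre of its underside.
- jug: Bystander, leave alone: small metal milk jug with a handle, 72x94x80 mm. Origin at the centre of its underside.
- muffin: Bystander, leave alone: pale brown muffin, 77 mm across, 72 mm high. Origin at the centre of its underside.
- lemon: Bystander, leave alone: lemon lying on its side, 78x55x56 mm. Origin at the centre of its underside.
- sachet: Bystander, leave alone: flat sugar sachet, 28x60x9 mm. Origin at the centre of its underside.

How it is judged (in metres and radians):
On the way, in this order (a step that is already met when the one before it is completed fails the run):
1. the fingers push the crate at its left end (more than 30 mm left of its middle) (contact force between the fingers and crate above 0.5 N and x of the grasp point in the frame of crate above 0.03 m), for 0.05 s.
2. then the fingers push the crate at its right end (more than 30 mm right of its middle) (contact force between the fingers and crate above 0.5 N and x of the grasp point in the frame of crate below -0.03 m), for 0.05 s.
At the end, for the whole second after the job is handed in: Both far corners of the crate are within 6 mm of the rail's face, neither sticks out more than 5 mm past the rail's ends, and the crate stands level on the counter, at rest (x of far_left in the frame of rail between -0.006 and 0.006 m and x of far_right in the frame of rail between -0.006 and 0.006 m and y of far_left in the frame of rail below 0.185 m and y of far_right in the frame of rail above -0.185 m and height (world z) of crate below 0.006 m and angle between crate's own z axis and vertical below 0.05 rad and linear speed of crate below 0.01 m/s and angular speed of crate below 0.05 rad/s); the robot touches nothing.
It fails at once if the crate is lifted or tipped (height (world z) of crate above 0.015 m or angle between crate's own z axis and vertical above 0.15 rad).
It fails at once if the fingers reach into the crate or stand astride one of its walls (x of the grasp point in the frame of crate between -0.107 and 0.107 m and y of the grasp point in the frame of crate between -0.064 and 0.064 m and z of the grasp point in the frame of crate below 0.098 m).
It fails at once if a bystander is moved by more than 20 mm (distance of any of salt, jug, muffin, lemon, sachet from where it was at the start of the episode above 0.02 m).
It also fails if it takes over 64 s, if anything falls off the work surface, if the arm or the gripper's body presses on something with over 40 N, if the wrist force passes 120 N, or if a joint passes its speed limit or range.

## Robot

A 6-joint arm with a two-finger parallel gripper is mounted at the origin on a cart in front of the work surface, level with it; the furniture and walls round the work are solid. World frame = base frame: x ahead of the robot, y to its left, z up, the work surface at z = 0. Lengths are in m, angles in degrees, forces in N, time in s.
With the tool pointing down it reaches from about 0.375 to 0.975 m from the base axis. Payload 3.8 kg.
Tool frame: the origin (TCP) lies between the finger pads; the fingertips stand 8 mm ahead of it and the grasp point (between the pads) lies 11 mm behind it; z points along the fingers, y is the line along which they close (so a half turn about z gives the same grasp; the last joint's range is limited). The gripper opens to 88 mm and grips with 3 to 60 N. Pads are 18 mm wide; open, the fingers measure 123 mm over their backs; the gripper's body (75 mm by 187 mm) begins 45 mm behind the grasp point.
Start: joints at [-77.687, 15.12, 91.902, -0, 72.978, -2.114], TCP at [0.168, -0.654, 0.247] pointing down, gripper open.
Joint ranges: [-150.88, 150.88], [-54.13, 125.18], [17.81, 147.31], [-75.09, 255.09], [0, 152.58], [-146.25, 146.25]. Speed limits (degrees/s): [147.25, 147.25, 180, 180, 180, 180].

## Interface

Orientations are given as [roll, pitch, yaw] about the fixed x, y, z axes, in that order (R = Rz(yaw) Ry(pitch) Rx(roll)).
In Python, from bench import env gives the robot as it stands. The module is installed in compiled form; this text tells all that it offers.
- The arm moves only by the tool servo_tool, never from a script. Its argument "steps" is a list of rows, each a list of 7 numbers: the shift along the world's x, y, z each as a share of 40 mm, from -1 to 1, then the turn, a rotation vector about the world's x, y, z each as a share of 4 degrees, from -1 to 1, then the gripper's target within -1 to 1 (shut at 1, half-way at 0, fully open at -1). A call has 1 to 20 rows; each row shifts and turns the commanded pose from where the row before left it; what a row does not reach is not made up. A row lasts 1/10 s, in which the tool goes at most 50 mm and 8.59 degrees, less where a joint would pass 70% of its speed; a pose out of reach is approached as far as the arm can. A call with a number of a shift or a turn outside -1 to 1 is refused whole. A call with a gripper value outside its range is refused whole. The fingers move at their own pace and stop on an object; "grip_force" is the grip in N (left out, the last holds). Time passes only in rows, so rows that do not move let the fingers close. It gives the time, the measured TCP pose, the force, the opening and the grip force at its end, in the units of the state.
- env.observe(): the state, without advancing time (a new reading comes with each control period).
- env.camera(name): name is "side" or "top"; returns the picture (420x560x3 uint8, red, green, blue); there is no depth.
- env.camera_params(name): a dict with "intrinsics" (3x3 intrinsics, pixels), "R" (3x3) and "t" (3): a world point X has camera coordinates R X + t. Camera axes: x right, y down, z forward; pixel columns grow to the right and rows downward; lengths in m; the calibration is good to about 2 mm. A picture is of the moment at which its call begins. camera_params takes no time and is no camera call.
- env.hand_in(): hands the job in; it is judged then, once.
Trained networks look in the newest picture that a camera, given by its name, has taken for a name from the list of things; names that differ only in an ending like _2 or _b are one class to them, and where a whole thing is asked for, a point or a joint stands for the part that bears it (a point fixed in the world has none). Each returns a list of dicts, best first, with "confidence" (0 to 1); they miss things now and then, are a little off and sometimes report something else, mostly with a low value. They report only what shows in the picture. A call takes as long as a camera call.
- env.look_for(camera, label): "box" ([left, top, width, height] in pixels, round what is visible of it).
- env.trace(camera, label): "pixels" (420x560 bool, what is visible of it) and "box" ([left, top, width, height] in pixels, round what is visible of it).
- env.pinpoint(camera, label): "centre" ([column, row] in pixels: a listed point, or the origin of a listed thing).
The state is a dict: "clock": time; "joint_positions": joint angles; "qd": joint speeds; "effort": joint torques, N m; "tcp_pos": TCP position; "ee_rot": TCP orientation; "wrist_force": force on the tool from outside, world axes, zero at the start; "wrist_torque": the same for the moment, N m; "opening": finger opening in m; "finger_force": force on a finger pad.
Only numpy, scipy, OpenCV 4.12 (cv2) and the standard library are available. Lean on these libraries where they do the work, as an engineer would, in place of code of your own. Each camera call takes 0.05 s, during which the arm holds its last target. There are 200 camera calls.

## Working session

There is one attempt and no reset: what is moved stays moved. The work goes in short steps, Python scripts to look and compute and a tool call to move; the robot and the scene stay as the last step left them, time stands still between calls to the robot, and variables do not carry over. Pictures are saved under pics/ and viewed, at most 10 in all, crops included, and the job is handed in when it is done.

Besides the shell and the picture viewer there is one more tool, called after "Call:" by a JSON object that holds its "fn" and its "kwargs", one argument or row to a line. servo_tool: Moves the arm, as the interface text tells. Its arguments: {"type":"object","properties":{"steps":{"type":"array","items":{"type":"array","items":{"type":"number","minimum":-1,"maximum":1}}},"grip_force":{"type":"number"}},"required":["steps"]}

```bash
mkdir -p pics; cat > h.py <<'E'
from bench import env
import numpy as np, cv2
def ray(cam,px,z):
    p=env.camera_params(cam);K,R,t=map(np.array,(p["intrinsics"],p["R"],p["t"]))
    d=R.T@np.linalg.solve(K,[px[0],px[1],1]);c=-R.T@t
    return c+d*(z-c[2])/d[2]
def shot(n,cams=("top","side")):
    for c in cams:
        cv2.imwrite(f"pics/{n}_{c}.png",env.camera(c)[:,:,::-1])
def pp(cam,l,z,k=1):
    for r in env.pinpoint(cam,l)[:k]:
        print(cam,l,round(r["confidence"],2),np.round(r["centre"],1),np.round(ray(cam,r["centre"],z),3))
E
python3 - <<'E'
from h import *
shot("a")
for c in("top","side"):
    for l in("far_left","far_right","near_left","near_right"): pp(c,l,.037)
    for l in("crate","rail","salt","jug","muffin","lemon","sachet"): pp(c,l,0)
a,b=cv2.imread("pics/a_top.png"),cv2.imread("pics/a_side.png")
s=env.observe();print(s["clock"],s["tcp_pos"],s["ee_rot"],s["opening"])
for c in("top","side"):
    p=env.camera_params(c);print(-np.array(p["R"]).T@np.array(p["t"]))
E
```

```text
top far_left 0.65 [192.8 205.7] [0.596 0.288 0.037]
top far_right 0.56 [263.1 175.4] [0.677 0.093 0.037]
top near_left 0.88 [211.1 249.1] [0.476 0.238 0.037]
top near_right 0.58 [282.6 214.1] [0.567 0.042 0.037]
top crate 0.9 [236.9 216. ] [0.571 0.169 0.   ]
top rail 0.68 [238.6 215.2] [0.573 0.165 0.   ]
top salt 0.55 [373.7 194.7] [ 0.623 -0.218  0.   ]
top jug 0.62 [377.4 241.6] [ 0.489 -0.222  0.   ]
top muffin 0.94 [163.8 199.4] [0.622 0.375 0.   ]
top lemon 0.61 [172.9 289.7] [0.37  0.347 0.   ]
top sachet 0.68 [171.4 238.9] [0.51  0.352 0.   ]
side far_left 0.6 [208.8 259.7] [0.589 0.299 0.037]
side far_right 0.81 [223.1 204.2] [0.69  0.09  0.037]
side near_left 0.88 [280.  255.9] [0.478 0.228 0.037]
side near_right 0.73 [283.7 206.8] [0.559 0.038 0.037]
side crate 0.61 [250.8 244.6] [0.576 0.165 0.   ]
side rail 0.91 [191.2 213.8] [0.771 0.106 0.   ]
side salt 0.83 [304.4 177. ] [ 0.618 -0.232  0.   ]
side jug 0.7 [342.8 184.8] [ 0.501 -0.229  0.   ]
side muffin 0.82 [171.  294.4] [0.62  0.375 0.   ]
side lemon 0.64 [304.8 323.3] [0.38  0.338 0.   ]
side sachet 0.67 [209.9 255.1] [0.63  0.238 0.   ]
1.2 [ 0.16814273 -0.65370885  0.24669091] [-1.79998066e+02 -5.07803551e-04  1.44263116e+01] 0.08793549920425354
[0.34777177 0.07032894 1.50453514]
[0.18884132 0.8500525  0.48254428]
```

View pics/a_top.png

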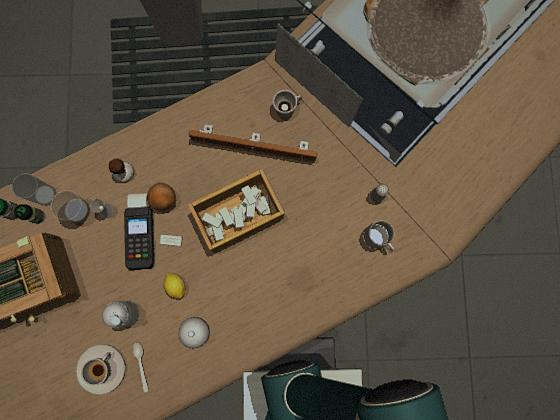

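View pics/a_side.png

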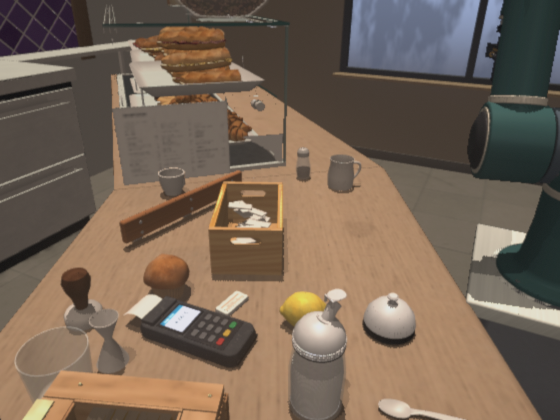

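Top view: the crate at (237,213) is skewed, with its left end nearer the robot. The rail runs from (190,133) to (316,157), and the muffin (160,196) and sachet (171,240) sit left of the crate. The side view agrees. The top view's rail pinpoint (239,215) landed on the crate and is wrong, so I'll trace the rail for its line instead.

```bash
cat >> h.py <<'E'
def rail():
    best=None
    for r in env.trace("top","rail"):
        m=r["pixels"];b=r["box"]
        print("rail",r["confidence"],b)
        if best is None and b[1]<150: best=m
    m=best
    ys,xs=np.nonzero(m)
    c=np.unique(xs); lo=np.array([ys[xs==k].max()+.5 for k in c]); hi=np.array([ys[xs==k].min()-.5 for k in c])
    return c,lo,hi
E
python3 - <<'E'
from h import *
shot("a",("top",))
c,lo,hi=rail()
print(c[0],c[-1],lo[::8],hi[::8])
k=slice(8,-8)
f=np.polyfit(c[k],lo[k],1);print(f,np.std(lo[k]-np.polyval(f,c[k])))
for z in(.012,.062):
    A,B=[ray("top",(u,np.polyval(f,u)),z) for u in(c[0],c[-1]+1)]
    print(z,A,B,np.linalg.norm(A-B),np.degrees(np.arctan2(A[0]-B[0],A[1]-B[1])))
im=cv2.imread("pics/a_top.png")[115:235,170:330]
cv2.imwrite("pics/a_crop.png",cv2.resize(im,None,fx=5,fy=5,interpolation=cv2.INTER_CUBIC))
E
```

```text
rail 0.9 [191.9, 124.3, 124.6, 35.1]
189 316 [136.5 140.5 141.5 142.5 144.5 145.5 147.5 148.5 149.5 151.5 152.5 153.5
 155.5 156.5 158.5 159.5] [130.5 130.5 124.5 133.5 135.5 136.5 137.5 139.5 132.5 141.5 143.5 144.5
 145.5 147.5 140.5 149.5]
[  0.1710288 106.5473699] 0.322179749462908
0.012 [0.7938189  0.30252203 0.012     ] [ 0.7219631  -0.06003717  0.012     ] 0.36961119239469725 11.210209670486762
0.062 [0.7788763  0.29474355 0.062     ] [ 0.70942767 -0.0556699   0.062     ] 0.35722919938879777 11.210209670486753
```

View pics/a_crop.png

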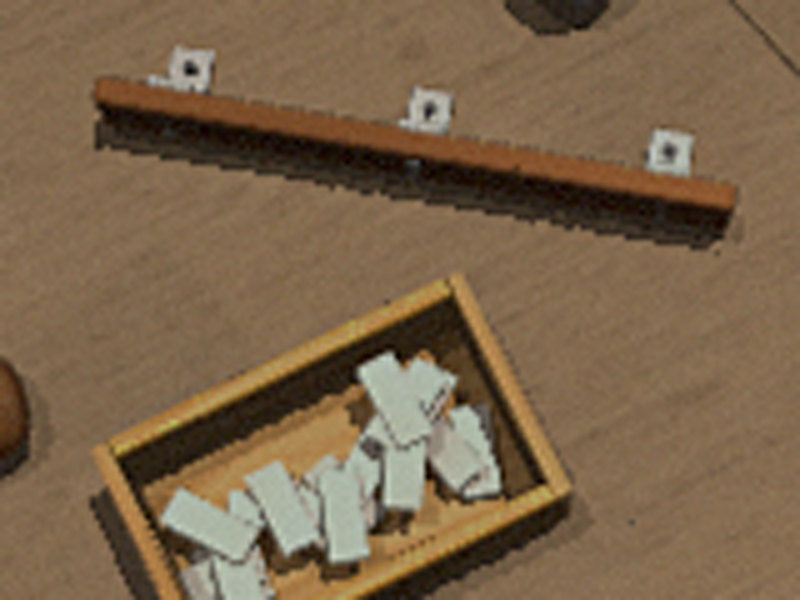

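Call:
{"fn": "servo_tool", "kwargs": {
  "steps": [
    [0.6, 1, 0, 0, 0, 0, 1],
    [0.6, 1, 0, 0, 0, 0, 1],
    [0.6, 1, 0, 0, 0, 0, 1],
    [0.6, 1, 0, 0, 0, 0, 1],
    [0.6, 1, 0, 0, 0, 0, 1],
    [0.6, 1, 0, 0, 0, 0, 1],
    [0.6, 1, 0, 0, 0, 0, 1],
    [0.6, 1, 0, 0, 0, 0, 1],
    [0.6, 1, 0, 0, 0, 0, 1],
    [0.6, 1, 0, 0, 0, 0, 1],
    [0, 1, 0, 0, 0, 0, 1],
    [0, 1, 0, 0, 0, 0, 1],
    [0, 1, 0, 0, 0, 0, 1],
    [0, 1, 0, 0, 0, 0, 1],
    [0, 1, 0, 0, 0, 0, 1],
    [0, 1, 0, 0, 0, 0, 1]
  ]
}}

```text
clock: 2.9
tcp_pos: [0.408, -0.0122, 0.2471]
ee_rot: [180.0, -0.1, 14.4]
wrist_force: [0.8, 0.2, 0.1]
opening: 0.0004
finger_force: 0.0
```

Rail face: through (0.755, 0.119) at counter level, tilted about 11°. The crate is about 0.12 m short of it and nearly centred. I'll approach its near left end with the fingers tilted slightly forward.

Call:
{"fn": "servo_tool", "kwargs": {
  "steps": [
    [0, 1, 0, 0, -1, 0, 1],
    [0, 1, 0, 0, -1, 0, 1],
    [0, 1, 0, 0, -1, 0, 1],
    [0, 1, 0, 0, -1, 0, 1],
    [0.2, 1, 0, 0, -1, 0, 1],
    [0.1, 0.4, -1, 0, 0, 0, 1],
    [0, 0, -1, 0, 0, 0, 1],
    [0, 0, -1, 0, 0, 0, 1],
    [0, 0, -1, 0, 0, 0, 1],
    [0, 0, -1, 0, 0, 0, 1],
    [0, 0, 0, 0, 0, 0, 1]
  ]
}}

```text
clock: 4.0
tcp_pos: [0.4152, 0.1995, 0.0408]
ee_rot: [174.6, -18.6, 15.4]
wrist_force: [-1.7, -0.1, -0.2]
opening: 0.0003
finger_force: 0.0
```

Call:
{"fn": "servo_tool", "kwargs": {
  "steps": [
    [0.5, 0, 0.1, 0, 0, 0, 1],
    [0.5, 0, 0, 0, 0, 0, 1],
    [0.25, 0, 0, 0, 0, 0, 1],
    [0.25, 0, 0, 0, 0, 0, 1],
    [0.25, 0, 0, 0, 0, 0, 1],
    [0.25, 0, 0, 0, 0, 0, 1],
    [0.25, 0, 0, 0, 0, 0, 1],
    [0.25, 0, 0, 0, 0, 0, 1],
    [0.25, 0, 0, 0, 0, 0, 1]
  ]
}}

```text
clock: 4.9
tcp_pos: [0.5286, 0.2021, 0.0509]
ee_rot: [174.8, -19.2, 15.3]
wrist_force: [-7.8, 1.7, 2.5]
opening: 0.0003
finger_force: 3.3
```

```bash
cat >> h.py <<'E'
P=np.array([[.108,-.066],[-.108,-.066],[.108,.066],[-.108,.066]])
def toR(X):
    n=np.array([.981,-.192]);l=np.array([.192,.981]);d=np.array(X[:2])-[.755,.119]
    return np.array([d@n,d@l])
def crate():
    L=("far_left","far_right","near_left","near_right")
    S,D,C=[],[],[]
    for c in("top","side"):
        env.camera(c)
        for i,l in enumerate(L):
            r=env.pinpoint(c,l)
            if r and r[0]["confidence"]>.4:
                S.append(P[i]);D.append(ray(c,r[0]["centre"],.037)[:2]);C.append((c,l,round(r[0]["confidence"],2)))
    S,D=np.array(S),np.array(D);ok=np.ones(len(S),bool)
    while 1:
        a,b=S[ok].mean(0),D[ok].mean(0);H=(S[ok]-a).T@(D[ok]-b)
        th=np.arctan2(H[0,1]-H[1,0],H[0,0]+H[1,1]);R=np.array([[np.cos(th),-np.sin(th)],[np.sin(th),np.cos(th)]])
        t=b-R@a;e=np.linalg.norm(D-(S@R.T+t),axis=1)
        k=np.argmax(np.where(ok,e,0))
        if e[k]<.015 or ok.sum()<4: break
        ok[k]=False
    for q,x,o in zip(C,e,ok): print(*q,"err mm",round(x*1e3,1),"" if o else "DROPPED")
    print("centre",t.round(3),"heading",np.degrees(th).round(1),"(target 78.8)")
    for l,p in zip(L,P): print(l,(R@p+t).round(3),"rail frame",toR(R@p+t).round(3))
    s=env.observe();g=R.T@(np.array(s["tcp_pos"][:2])-t);print("clock",s["clock"],"tcp in crate",g.round(3),s["tcp_pos"].round(3))
    return R,t
E
python3 -c "
from h import *
crate(); shot('b',('top',))"
```

```text
top far_left 0.64 err mm 8.1 
top far_right 0.84 err mm 5.3 
top near_left 0.62 err mm 0.1 
top near_right 0.85 err mm 9.5 
side far_left 0.58 err mm 5.5 
side far_right 0.72 err mm 3.5 
side near_left 0.78 err mm 3.4 
side near_right 0.74 err mm 8.0 
centre [0.626 0.155] heading 106.5 (target 78.8)
far_left [0.659 0.277] rail frame [-0.125  0.136]
far_right [0.72 0.07] rail frame [-0.025 -0.055]
near_left [0.532 0.24 ] rail frame [-0.242  0.075]
near_right [0.593 0.032] rail frame [-0.142 -0.116]
clock 5.4 tcp in crate [0.073 0.078] [0.53  0.202 0.051]
```

View pics/b_top.png

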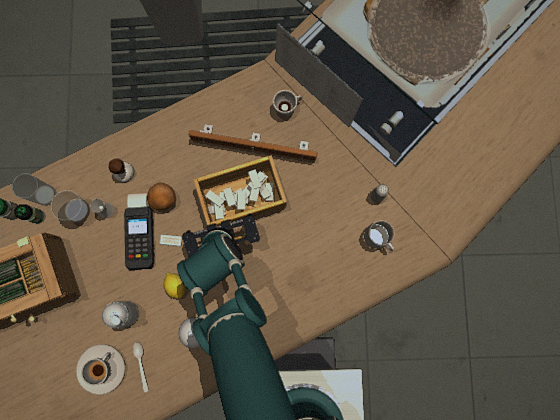

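The crate has advanced and turned to 106°, and the fingers are on the left end. Continuing the left push while turning the tool with it.

Call:
{"fn": "servo_tool", "kwargs": {
  "steps": [
    [0.25, 0, 0, 0, 0, -0.5, 1],
    [0.25, 0.05, 0, 0, 0, -0.5, 1],
    [0.25, 0.05, 0, 0, 0, -0.5, 1],
    [0.25, 0.05, 0, 0, 0, -0.5, 1],
    [0.25, 0.05, 0, 0, 0, -0.5, 1],
    [0.25, 0, 0, 0, 0, -0.5, 1]
  ]
}}

```text
clock: 6.05
tcp_pos: [0.5822, 0.2115, 0.0484]
ee_rot: [174.9, -18.5, 2.9]
wrist_force: [-54.6, 22.1, 30.1]
opening: 0.0006
finger_force: 24.9
```

```bash
python3 -c "
from h import *
crate()"
```

```text
top far_left 0.94 err mm 13.5 
top far_right 0.97 err mm 2.4 
top near_left 0.79 err mm 2.7 
top near_right 0.84 err mm 4.9 
side far_left 0.69 err mm 7.5 
side far_right 0.94 err mm 14.0 
side near_left 0.84 err mm 5.1 
side near_right 0.8 err mm 5.9 
centre [0.668 0.147] heading 94.7 (target 78.8)
far_left [0.725 0.26 ] rail frame [-0.056  0.133]
far_right [0.743 0.045] rail frame [ 0.002 -0.075]
near_left [0.594 0.249] rail frame [-0.183  0.097]
near_right [0.611 0.034] rail frame [-0.125 -0.111]
clock 6.55 tcp in crate [0.071 0.076] [0.587 0.211 0.049]
```

```bash
python3 -c "
from h import *
s=env.observe();print(s['wrist_force'],s['clock'],s['tcp_pos']);shot('c',('side',))"
```

```text
[-11.55313161   7.8690566    1.43968289] 6.55 [0.58681115 0.21145436 0.0487716 ]
```

View pics/c_side.png

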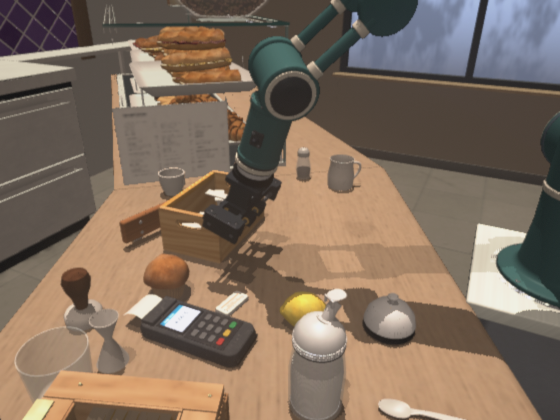

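The right far corner has reached the rail. That explains the brief 54 N peak, now 12 N. The crate is level, so I'll continue more slowly.

Call:
{"fn": "servo_tool", "kwargs": {
  "steps": [
    [0.12, 0, 0, 0, 0, -0.3, 1],
    [0.12, 0, 0, 0, 0, -0.3, 1],
    [0.12, 0, 0, 0, 0, -0.3, 1],
    [0.12, 0, 0, 0, 0, -0.3, 1],
    [0.12, 0, 0, 0, 0, -0.3, 1],
    [0.12, 0, 0, 0, 0, -0.3, 1],
    [0, 0, 0, 0, 0, 0, 1]
  ]
}}

```text
clock: 7.3
tcp_pos: [0.6167, 0.2126, 0.0492]
ee_rot: [174.9, -19.1, -3.9]
wrist_force: [-6.8, 7.6, -0.5]
opening: 0.0005
finger_force: 4.2
```

```bash
python3 -c "
from h import *
crate();print(env.observe()['wrist_force'])"
```

```text
top far_left 0.61 err mm 4.8 
top near_left 0.82 err mm 3.5 
top near_right 0.8 err mm 5.9 
side far_left 0.59 err mm 7.8 
side near_left 0.72 err mm 5.9 
side near_right 0.6 err mm 6.2 
centre [0.69  0.148] heading 81.8 (target 78.8)
far_left [0.77  0.246] rail frame [-0.009  0.127]
far_right [0.74  0.032] rail frame [ 0.002 -0.088]
near_left [0.64  0.265] rail frame [-0.141  0.121]
near_right [0.609 0.051] rail frame [-0.13  -0.095]
clock 7.8 tcp in crate [0.053 0.081] [0.617 0.212 0.049]
[-7.00259449  8.09575041 -0.70001421]
```

Call:
{"fn": "servo_tool", "kwargs": {
  "steps": [
    [0.1, 0, 0, 0, 0, -0.3, 1],
    [0.1, 0, 0, 0, 0, -0.3, 1],
    [0, 0, 0, 0, 0, 0, 1]
  ]
}}

```text
clock: 8.1
tcp_pos: [0.625, 0.2124, 0.0493]
ee_rot: [174.9, -19.2, -6.3]
wrist_force: [-7.2, 7.8, -0.7]
opening: 0.0006
finger_force: 3.9
```

Call:
{"fn": "servo_tool", "kwargs": {
  "steps": [
    [0.08, 0, 0, 0, 0, -0.3, 1],
    [0.08, 0, 0, 0, 0, -0.3, 1],
    [0, 0, 0, 0, 0, 0, 1]
  ]
}}

```text
clock: 8.4
tcp_pos: [0.6284, 0.2127, 0.0491]
ee_rot: [174.9, -18.9, -8.8]
wrist_force: [-22.4, 11.5, 10.8]
opening: 0.0005
finger_force: 11.9
```

The rise to 22 N shows the left end is against the rail. Backing off and going to the right end.

Call:
{"fn": "servo_tool", "kwargs": {
  "steps": [
    [-0.6, 0, 0, 0, 0, 0, 1],
    [-0.8, 0, 0, 0, 0, 0, 1],
    [0, -0.8, 0, 0, 0, -0.3, 1],
    [0, -0.8, 0, 0, 0, -0.3, 1],
    [0, -0.8, 0, 0, 0, 0, 1],
    [0, -0.8, 0, 0, 0, 0, 1],
    [0, 0, 0, 0, 0, 0, 1]
  ]
}}

```text
clock: 9.1
tcp_pos: [0.5768, 0.0794, 0.0506]
ee_rot: [174.8, -19.3, -11.3]
wrist_force: [-1.2, 0.4, -0.2]
opening: 0.0001
finger_force: 0.0
```

```bash
python3 -c "
from h import *
crate();shot('d',('top',))"
```

```text
top far_left 0.57 err mm 5.2 
top far_right 0.95 err mm 9.0 
top near_left 0.66 err mm 7.2 
top near_right 0.88 err mm 10.3 
side far_left 0.6 err mm 4.1 
side near_left 0.86 err mm 3.3 
side near_right 0.57 err mm 0.2 
centre [0.694 0.145] heading 79.3 (target 78.8)
far_left [0.779 0.239] rail frame [0.001 0.122]
far_right [0.739 0.026] rail frame [ 0.002 -0.094]
near_left [0.65  0.263] rail frame [-0.131  0.121]
near_right [0.61  0.051] rail frame [-0.13  -0.095]
clock 9.6 tcp in crate [-0.082  0.104] [0.577 0.083 0.051]
```

View pics/d_top.png

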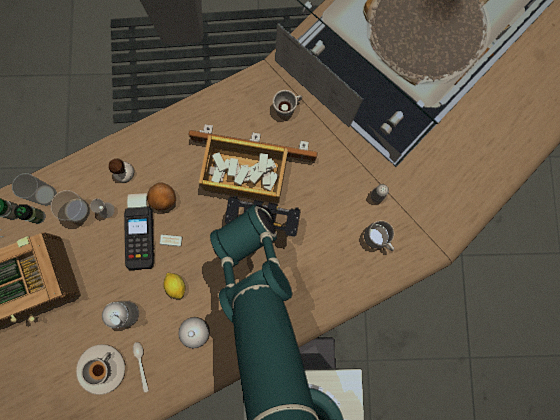

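The top view shows the crate flush with the rail and centred on it, around (244,168). Next I press the right end gently.

Call:
{"fn": "servo_tool", "kwargs": {
  "steps": [
    [0.25, 0, 0, 0, 0, 0, 1],
    [0.25, 0, 0, 0, 0, 0, 1],
    [0.08, 0, 0, 0, 0, 0, 1],
    [0.08, 0, 0, 0, 0, 0, 1],
    [0.08, 0, 0, 0, 0, 0, 1],
    [0, 0, 0, 0, 0, 0, 1]
  ]
}}

```text
clock: 10.25
tcp_pos: [0.6023, 0.0821, 0.0496]
ee_rot: [174.6, -18.8, -11.2]
wrist_force: [-22.4, 5.9, 17.8]
opening: 0.0002
finger_force: 11.8
```

Firm contact. Then one light press at the left end to be sure, and back off.

Call:
{"fn": "servo_tool", "kwargs": {
  "steps": [
    [0.04, 0, 0, 0, 0, 0, 1],
    [0, 0, 0, 0, 0, 0, 1],
    [-0.5, 0, 0, 0, 0, 0, 1],
    [-0.4, 0, 0, 0, 0, 0, 1],
    [0.2, 0.8, 0, 0, 0, 0, 1],
    [0.2, 0.8, 0, 0, 0, 0, 1],
    [0.2, 0.8, 0, 0, 0, 0, 1],
    [0.1, 0.6, 0, 0, 0, 0, 1],
    [0.3, 0, 0, 0, 0, 0, 1],
    [0.2, 0, 0, 0, 0, 0, 1],
    [0.1, 0, 0, 0, 0, 0, 1],
    [0.1, 0, 0, 0, 0, 0, 1],
    [0.1, 0, 0, 0, 0, 0, 1],
    [0, 0, 0, 0, 0, 0, 1]
  ]
}}

```text
clock: 11.65
tcp_pos: [0.6263, 0.2014, 0.0502]
ee_rot: [174.6, -18.7, -11.4]
wrist_force: [-31.9, 7.8, 24.9]
opening: 0.0003
finger_force: 16.4
```

The two contact points give a face angle of 11.4° against the rail's 11.2°, so it is flush. Retreating.

Call:
{"fn": "servo_tool", "kwargs": {
  "steps": [
    [-0.3, 0, 0, 0, 0, 0, 1],
    [-0.8, 0, 0, 0, 0, 0, 1],
    [-1, 0, 0, 0, 0, 0, 1],
    [-1, 0, 0.5, 0, 0, 0, 1],
    [-0.5, 0, 1, 0, 0, 0, 1],
    [0, -0.8, 1, 0, 0, 0, 1],
    [0, -1, 0.5, 0, 0, 0, 1],
    [0, -1, 0, 0, 0, 0, 1],
    [0, -1, 0, 0, 0, 0, 1],
    [0, -1, 0, 0, 0, 0, 1],
    [0, 0, 0, 0, 0, 0, 1]
  ]
}}

```text
clock: 12.75
tcp_pos: [0.491, 0.0005, 0.1739]
ee_rot: [175.2, -18.5, -11.1]
wrist_force: [1.5, 0.5, -0.5]
opening: 0.0
finger_force: 0.0
```

```bash
python3 - <<'E'
from h import *
crate();shot('e',('top',))
for l in("salt","jug","muffin","lemon","sachet"): pp("top",l,0)
im=cv2.imread("pics/e_top.png")[105:225,170:330]
cv2.imwrite("pics/e_crop.png",cv2.resize(im,None,fx=5,fy=5,interpolation=cv2.INTER_CUBIC))
E
```

```text
top far_left 0.72 err mm 1.7 
top far_right 0.79 err mm 6.2 
top near_left 0.63 err mm 10.1 
top near_right 0.73 err mm 6.6 
side far_left 0.62 err mm 3.1 
side far_right 0.56 err mm 8.7 
side near_left 0.82 err mm 9.2 
side near_right 0.82 err mm 1.2 
centre [0.694 0.144] heading 78.0 (target 78.8)
far_left [0.781 0.236] rail frame [0.003 0.119]
far_right [0.736 0.024] rail frame [-0.    -0.096]
near_left [0.652 0.263] rail frame [-0.129  0.122]
near_right [0.607 0.052] rail frame [-0.132 -0.094]
clock 13.25 tcp in crate [-0.176  0.169] [0.492 0.007 0.174]
top salt 0.74 [375.  196.2] [ 0.618 -0.222  0.   ]
top jug 0.95 [377.9 239.3] [ 0.496 -0.223  0.   ]
top muffin 0.8 [164.6 197.4] [0.628 0.373 0.   ]
top lemon 0.63 [174.4 285.9] [0.38  0.343 0.   ]
top sachet 0.64 [172.5 237.7] [0.513 0.349 0.   ]
```

View pics/e_crop.png

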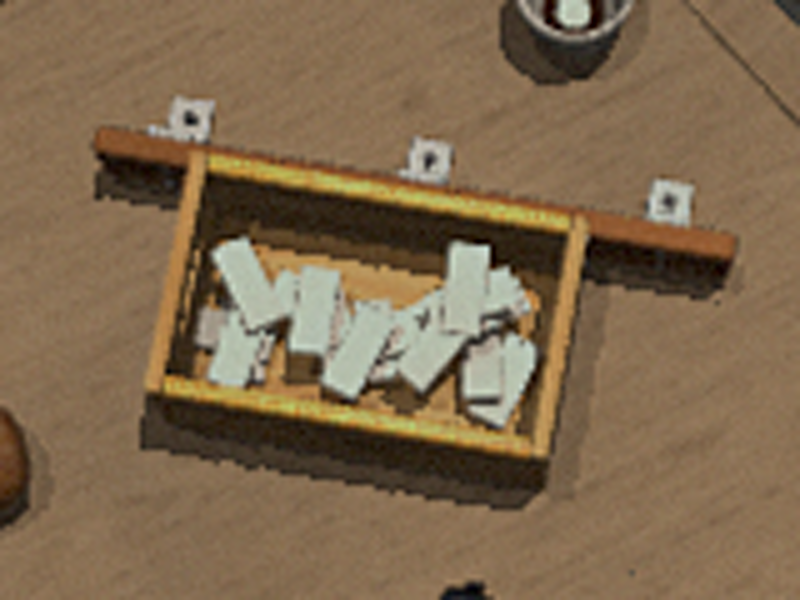

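The crop shows the crate's far side (crop 205,155 to 585,220) flat against the rail and well within its ends. The bystanders have not moved, and the robot is clear of everything.

```bash
python3 -c "
from bench import env
print(env.hand_in())"
```

```text
the job is handed in; nothing more can be done
None
```

The crate was pushed first at its left end, then its right, and by my last measurement its far side stands flat against the rail, within its length. The bystanders are in place, the arm is clear, and the job is handed in, though hand-in returned no verdict.

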